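# Find the finished bore with the depth gauge pin

### The job

One of the three housings on the nest plate is bored to full depth, the other two are under-drilled. Take the gauge pin from its stand by its thick grip and push it slowly down in one bore after another, past the stiff ejector disc until it really bottoms, but with no more than about 30 N; where the pin's black ring comes level with the top face, leave the pin standing there, fully home, and let go. Leave the bush, the shaft and the hex key undisturbed.

Things in the scene. Friction and masses are not known exactly. Their poses are not given: they have to be found in the camera images.
- nest_plate: Dark steel plate 80 x 215 x 10 mm fixed on the worktop, origin under its centre, long along its y. Three fixed aluminium housings, alike 44 x 44 x 62 mm blocks, stand on it in a row along y, 66 mm apart. Each has a vertical blind bore, 17.6 mm wide with a 2 mm chamfer, in the middle of its top. One bore is 46 mm deep (finished), the others 38 and 33 mm; which stands where varies and cannot be seen.
- mouth_1 (a point): Centre of the bore's mouth, level with the top face (72 mm above the worktop), at station 1, the plate's -y end; z up. In each of the three bores sits a brass ejector disc, 10 to 25 mm below the face at the start (this tells nothing of the depth). It slides down ahead of the pin against a steady friction of about 6 N and stays where it is pushed.
- mouth_2 (a point): The same at station 2, the plate's middle. In every bore the disc at last sinks into a recess of the hard floor, so that the pin's foot stops on the floor itself, where the force rises steeply.
- mouth_3 (a point): The same at station 3, the plate's +y end.
- stand: Round dark steel stand, 54 mm across, 40 mm high, fixed on the worktop, origin under its centre; the gauge pin stands upright and loose in its 19 mm tube, the pin's foot 14 mm above the worktop.
- gauge_pin: Loose steel pin, upright, 104 mm long, 0.12 kg: 16 mm shank with chamfered foot, and on top a round grip, 25 mm across, 62 to 104 mm above the foot (pinch it 85 mm above the foot, from any side). Origin at the centre of the foot, z up. The black ring 46 mm above the foot is the depth mark: level with the top face when the pin stands on the floor of the finished bore, 8 or 13 mm above it in the others.
- pin_shank: The pin's lower 62 mm, the 16 mm shank that goes into the bores; rigid with the pin, the same origin and axes.
- pin_tip (a point): Centre of the pin's foot.
- bush: Bystander: cream plastic bush, 24 mm across, 25 mm high, loose on the worktop before the plate (robot's side); origin under its centre.
- shaft: Bystander: light grey turned shaft, 22 mm thick, 80 mm long, lying loose behind the plate, towards its -y end; origin under its middle.
- hex_key: Bystander: dark hex key, 26 x 83 x 7 mm, lying loose behind the plate, towards its +y end; origin under its middle.
Things that resemble listed ones, but are neither listed nor needed, are in the scene too. Leave any orange look-alike of the gauge_pin alone.

How it is judged (in metres and radians):
On the way:
1. the gauge pin is lifted clear of its stand (height (world z) of pin_tip above 0.06 m), for 0.1 s.
At the end, for the whole second after the job is handed in: The gauge pin stands in a bore with its foot at least 43.5 mm below the mouth and within 4 mm of its centre line (only the 46 mm bore allows that; the ring is then level with the face within 2.5 mm), upright within 0.15 rad, at rest (((z of pin_tip in the frame of mouth_1 below -0.0435 m and horizontal distance between pin_tip and mouth_1 below 0.004 m) or (z of pin_tip in the frame of mouth_2 below -0.0435 m and horizontal distance between pin_tip and mouth_2 below 0.004 m) or (z of pin_tip in the frame of mouth_3 below -0.0435 m and horizontal distance between pin_tip and mouth_3 below 0.004 m)) and angle between gauge_pin's own z axis and vertical below 0.15 rad and linear speed of gauge_pin below 0.02 m/s); the robot touches nothing.
It fails at once if the pin's shank is pressed with more than 50 N against anything (contact force between pin_shank and anything else above 50 N).
It fails at once if the bush is moved by more than 20 mm (distance of bush from where it was at the start of the episode above 0.02 m).
It fails at once if the shaft is moved by more than 20 mm (distance of shaft from where it was at the start of the episode above 0.02 m).
It fails at once if the hex key is moved by more than 20 mm (distance of hex_key from where it was at the start of the episode above 0.02 m).
It also fails if it takes over 61 s, if anything falls off the work surface, if the arm or the gripper's body presses on something with over 40 N, if the wrist force passes 120 N, or if a joint passes its speed limit or range.

### The arm

A 7-joint arm with a two-finger parallel gripper is mounted at the origin on a cart in front of the work surface, level with it; the furniture and walls round the work are solid. World frame = base frame: x ahead of the robot, y to its left, z up, the work surface at z = 0. Lengths are in mm, angles in rad, forces in N, time in s.
With the tool pointing down it reaches from about 425 to 950 mm from the base axis. Payload 16.7 kg.
Tool frame: the origin (TCP) lies midway between the tips of the shut fingers; the grasp point (between the pads) lies 19 mm behind it (manip.hold_point_z is the distance from the TCP to the grasp point, in mm); z points along the fingers, y is the direction in which the jaws open and shut (so a half turn about z gives the same grasp; the last joint's range is limited). The gripper opens to 94 mm and grips with 3 to 60 N. Pads are 16 mm wide; open, the fingers measure 119 mm over their backs; the gripper's body (75 mm by 177 mm) begins 78 mm behind the grasp point.
Start: joints at [-1.282, 0.426, 0.074, 1.606, -0.034, 1.111, -0.067], TCP at [286.775, 611.011, 205.467] pointing down, gripper open.
Joint ranges: [-2.85, 2.85], [-0.5, 2.14], [-1.23, 1.37], [0.21, 2.46], [-1.02, 4.16], [0.16, 2.05], [-2.73, 2.73]. Speed limits (rad/s): [1.89, 1.89, 2.39, 2.39, 3.01, 3.01, 3.01].

### API

Orientations are given as a unit quaternion [x, y, z, w].
In Python, from station import manip, cams gives the robot as it stands.
- The arm moves only by the tool send_rows, never from a script. Its argument "deltas" is a list of rows, each an object with "claw": the opening, from 0 (shut) to 1 (fully open); "linear": the shift along the tool's x, y, z in mm, a list of three; "twist": the turn about the tool's z in rad. In form: [{"claw": claw, "linear": [dx, dy, dz], "twist": twist}, ...]. A call has 1 to 5 rows; each row shifts and turns the commanded pose from where the row before left it, along the tool's axes as they then stand; what a row does not reach is not made up. A row lasts 1/8 s, in which the tool goes at most 62.5 mm and 10.7 degrees, less where a joint would pass 70% of its speed; a pose out of reach is approached as far as the arm can. A call with a gripper value outside its range is refused whole. The fingers move at their own pace and stop on an object; the grip force is fixed at half the most. Time passes only in rows, so rows that do not move let the fingers close. It gives the time, the measured TCP pose, the force and the opening at its end, in the units of the state.
- manip.get_obs(): the state, without advancing time (a new reading comes with each control period).
- cams.read_camera(name): name is "scene" or "top"; returns the picture (480x640x3 uint8, red, green, blue); there is no depth.
- cams.camera_model(name): a dict with "fx", "fy", "cx", "cy" (pixels), "R" (3x3) and "t" (3): a world point X has camera coordinates R X + t. Camera axes: x right, y down, z forward; pixel columns grow to the right and rows downward; lengths in mm; the calibration is good to about 2 mm. A picture is of the moment at which its call begins. camera_model takes no time and is no camera call.
- manip.finish_job(): hands the job in, once; it reports no verdict.
The state is a dict: "clock": time; "qpos": joint angles; "joint_vel": joint speeds; "joint_torque": joint torques, N m; "eef_pos": TCP position; "orientation": TCP orientation; "force": force on the tool from outside, world axes, zero at the start; "torque": the same for the moment, N m; "finger_gap": opening from 0.0 (shut) to 1.0 (fully open).
Only numpy, scipy, OpenCV 4.12 (cv2) and the standard library are available. Lean on these libraries where they do the work, as an engineer would, in place of code of your own. Each camera call takes 0.05 s, during which the arm holds its last target. There are 200 camera calls.

## Working session

There is one attempt and no reset: what is moved stays moved. The work goes in short steps, Python scripts to look and compute and a tool call to move; the robot and the scene stay as the last step left them, time stands still between calls to the robot, and variables do not carry over. Pictures are saved under pics/ and viewed, about 8 in all and at most 12, crops included, and the job is handed in when it is done.

Besides the shell and the picture viewer there is one more tool, called after "Emit:" as name(argument=value, ...), one argument or row to a line, values as JSON. send_rows: Moves the arm, as the interface text tells. Its arguments: {"type":"object","properties":{"deltas":{"type":"array"}},"required":["deltas"]}

```bash
mkdir -p pics; cat > h.py <<'E'
from station import manip, cams
import numpy as np, cv2
def snap(n,f):
    im=cams.read_camera(n)[:,:,::-1].copy(); cv2.imwrite(f'pics/{f}.png',im); return im
def proj(n,X):
    m=cams.camera_model(n); c=np.array(m['R'])@np.array(X,float)+np.array(m['t'])
    return m['fx']*c[0]/c[2]+m['cx'], m['fy']*c[1]/c[2]+m['cy']
def at_z(n,u,v,z):
    m=cams.camera_model(n); R=np.array(m['R']);t=np.array(m['t']); o=-R.T@t
    d=R.T@np.array([(u-m['cx'])/m['fx'],(v-m['cy'])/m['fy'],1]); return o+d*(z-o[2])/d[2]
E
python3 - <<'E'
from h import *
for n in('top','scene'):
    snap(n,n+'1'); m=cams.camera_model(n); print(n,m['fx'],-np.array(m['R']).T@m['t'],np.round(m['R'],3).tolist())
o=manip.get_obs(); print(o)
E
```

```text
top 562.5885106234282 [ 512.54408518  106.08173216 1035.46633591] [[-0.011, -0.999, 0.033], [-0.999, 0.009, -0.047], [0.047, -0.033, -0.998]]
scene 539.6314442375718 [ -51.20808786 -251.59612968  636.73241835] [[0.502, -0.865, -0.001], [-0.534, -0.309, -0.787], [0.681, 0.396, -0.617]]
{'clock': 0.1, 'qpos': array([-1.28145497,  0.42664515,  0.07385826,  1.60654452, -0.03411961,
        1.11083294, -0.06707681]), 'joint_vel': array([ 0.00109433, -0.00045596,  0.00027325, -0.00104892,  0.00078948,
       -0.0002546 ,  0.00100629]), 'joint_torque': array([ 9.61994170e-03, -9.37480187e+01,  3.67661230e+00, -4.55036759e+01,
       -4.86979634e-02,  1.70344004e-02,  8.90400406e-05]), 'eef_pos': array([286.65046453, 610.65782861, 204.86135131]), 'orientation': array([ 2.17674922e-01,  9.76021150e-01, -5.77480969e-04, -9.55836035e-05]), 'force': array([ 0.521132  ,  0.2073708 , -0.31398151]), 'torque': array([-0.03397027, -0.02610096,  0.03209226]), 'finger_gap': 1.0011580729412057}
```

View pics/top1.png

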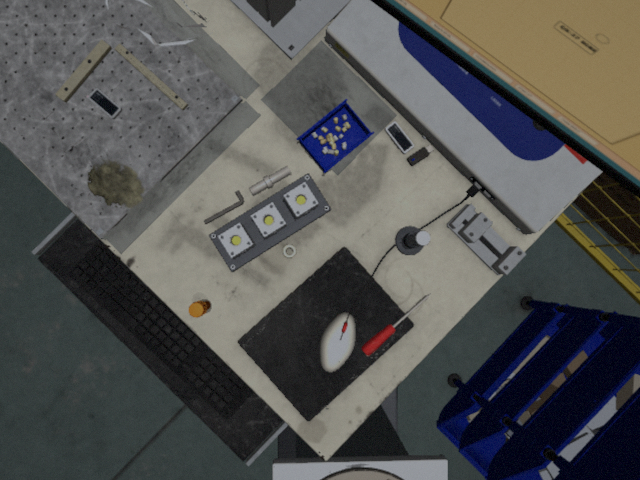

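View pics/scene1.png

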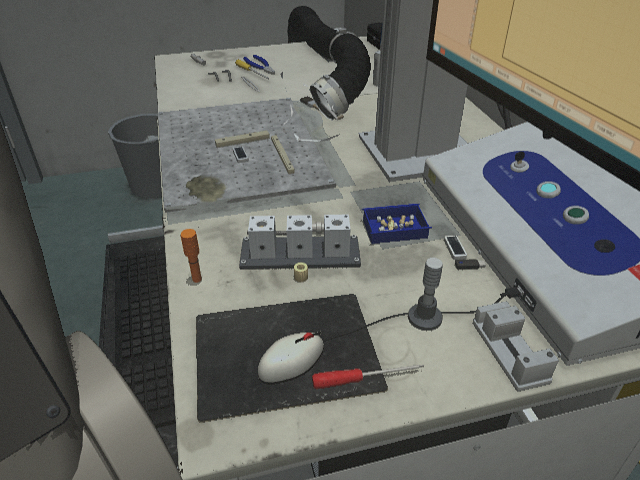

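```bash
python3 - <<'E'
from h import *
a=cv2.imread('pics/top1.png');b=cv2.imread('pics/scene1.png')
def crop(im,x,y,w,h,k):
    return cv2.resize(im[y:y+h,x:x+w],None,fx=k,fy=k,interpolation=cv2.INTER_CUBIC)
c=np.zeros((600,800,3),np.uint8)
c[:360,:480]=crop(a,200,170,160,120,3)[:360,:480]   # k=3
c[:320,480:800]=crop(a,385,215,64,64,5)   # k=5
c[360:600,:480]=crop(b,235,205,160,80,3)
c[320:600,480:800]=crop(b,395,250,80,70,4)
cv2.imwrite('pics/c1.png',c)
E
```

```text
(no output)
```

View pics/c1.png

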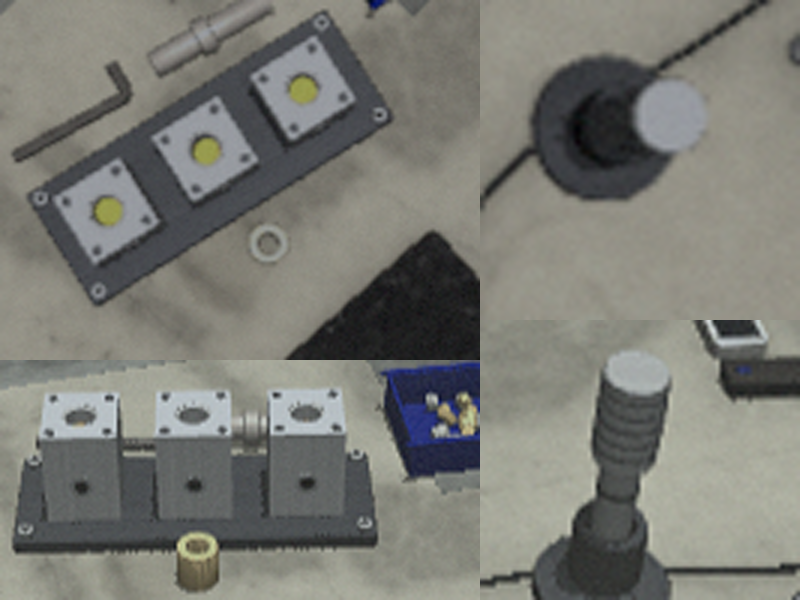

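```bash
python3 - <<'E'
from h import *
a=cv2.imread('pics/top1.png');b=cv2.imread('pics/scene1.png')
def faces(im,x,y,w,h,th):
    g=cv2.cvtColor(im[y:y+h,x:x+w],cv2.COLOR_BGR2GRAY); hs=cv2.cvtColor(im[y:y+h,x:x+w],cv2.COLOR_BGR2HSV)
    m=((g>th)&(hs[...,1]<25)).astype(np.uint8)
    cs,_=cv2.findContours(m,cv2.RETR_EXTERNAL,cv2.CHAIN_APPROX_NONE)
    for c in cs:
        if cv2.contourArea(c)>200:
            r=cv2.minAreaRect(c); hull=cv2.convexHull(c); M=cv2.moments(hull)
            print(np.round(np.array(r[0])+[x,y],1),np.round(r[1],1),round(r[2],1),'hull',round(M['m10']/M['m00']+x,1),round(M['m01']/M['m00']+y,1))
for th in(140,160): faces(a,205,170,130,105,th); print()
def T(x,y,x0,y0,k,ox,oy): return (x-ox+.5)/k-.5+x0,(y-oy+.5)/k-.5+y0
print('top corners');Q={}
for s,c in {3:[(53,203),(118,158),(160,220),(97,265)],2:[(150,145),(215,97),(258,157),(193,202)],1:[(250,80),(315,36),(356,98),(291,143)]}.items():
    P=[at_z('top',*T(x,y,200,170,3,0,0),72)[:2] for x,y in c]; print(s,np.mean(P,0).round(1))
print('scene')
for s,c in {3:[(47,395),(119,393),(118,436),(38,438)],2:[(157,393),(227,392),(232,433),(155,436)],1:[(271,391),(336,390),(345,431),(269,433)]}.items():
    P=[at_z('scene',*T(x,y,235,205,3,0,360),72)[:2] for x,y in c]; print(s,np.mean(P,0).round(1))
print('pin top',at_z('top',*T(670,115,385,215,5,480,0),118).round(1),'scene',at_z('scene',*T(637,374,395,250,4,480,320),118).round(1))
print('stand',at_z('top',*T(606,127,385,215,5,480,0),6).round(1))
print('bush',at_z('top',*T(268,243,200,170,3,0,0),25).round(1))
E
```

```text
[312.8 251.9] [18.2 62.1] 48.5 hull 313.4 251.9
[235.  239.9] [24.8 24.7] 58.0 hull 235.0 240.2
[268.  219.2] [24.7 24.6] 58.0 hull 267.7 219.0
[300.7 198.8] [24.6 24.4] 58.0 hull 300.8 198.7
[231. 190.] [40. 52.] 90.0 hull 227.7 187.7


top corners
3 [549.6 217.2]
2 [584.1 161.9]
1 [618.7 105.2]
scene
3 [548.6 213.8]
2 [582.9 158.4]
1 [617.6 102.9]
pin top [549.2 -94.4 118. ] scene [545.7 -97.6 118. ]
stand [549.4 -95.1   6. ]
bush [531.7 126.9  25. ]
```

Top crop: bore centres at crop px about (108,210), (206,150), (303,89), i.e. image (235,240), (268,219), (301,199). The pin top is at about image (422,238) and the stand is centred at about (410,240). The bush, shaft and hex key lie around the plate, and the orange pin is at (200,310). Cameras differ by about 3 mm, so I'll approach at a safe height.

Emit:
send_rows(
  deltas=[
    {"claw": 1, "linear": [-41, -41, 0], "twist": 0},
    {"claw": 1, "linear": [-41, -41, 0], "twist": 0},
    {"claw": 1, "linear": [-41, -41, 0], "twist": 0},
    {"claw": 1, "linear": [-41, -41, 0], "twist": 0},
    {"claw": 1, "linear": [-41, -41, 0], "twist": 0},
  ],
)

```text
clock: 0.72
eef_pos: [385.6, 336.3, 205.3]
orientation: [0.218, 0.976, -0.0, -0.0]
force: [1.2, 0.8, 0.5]
finger_gap: 0.998
```

Emit:
send_rows(
  deltas=[
    {"claw": 1, "linear": [-41, -41, 0], "twist": 0},
    {"claw": 1, "linear": [-41, -41, 0], "twist": 0},
    {"claw": 1, "linear": [-41, -41, 0], "twist": 0},
    {"claw": 1, "linear": [-41, -41, 0], "twist": 0},
    {"claw": 1, "linear": [-41, -41, 0], "twist": 0},
  ],
)

```text
clock: 1.35
eef_pos: [483.9, 63.8, 205.6]
orientation: [0.218, 0.976, 0.0, 0.0]
force: [0.6, 0.7, -0.1]
finger_gap: 1.002
```

Emit:
send_rows(
  deltas=[
    {"claw": 1, "linear": [-42, -39.5, 0], "twist": 0},
    {"claw": 1, "linear": [-42, -39.5, 0], "twist": 0},
    {"claw": 1, "linear": [-42, -39.5, 0], "twist": 0},
    {"claw": 1, "linear": [0, 0, 30], "twist": 0},
    {"claw": 1, "linear": [0, 0, 30], "twist": 0},
  ],
)

```text
clock: 1.98
eef_pos: [547.4, -96.0, 144.5]
orientation: [0.218, 0.976, -0.0, 0.0]
force: [1.6, -0.3, -0.1]
finger_gap: 0.999
```

```bash
python3 - <<'E'
from h import *
o=manip.get_obs();print(o['eef_pos'])
b=snap('scene','s2'); a=snap('top','t2')
c=np.hstack([cv2.resize(b[170:350,340:540],None,fx=2,fy=2,interpolation=2),cv2.resize(a[150:330,330:530],None,fx=2,fy=2,interpolation=2)])
cv2.imwrite('pics/c2.png',c)
E
```

```text
[547.41371809 -95.96675275 144.54186112]
```

View pics/c2.png

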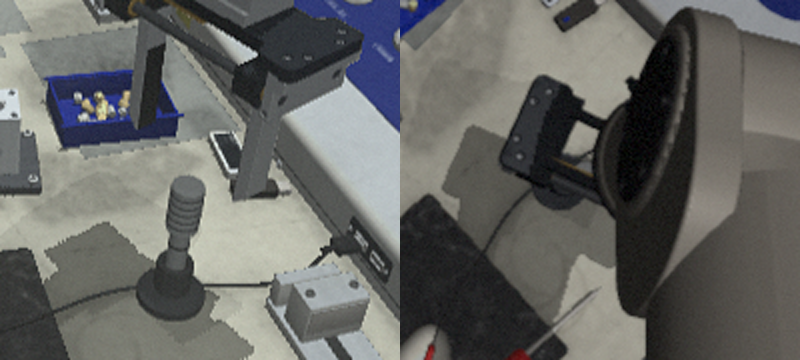

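Left: the fingers straddle the pin, with finger tips at crop px about (145,130) and (255,195) and the pin top at (187,183). Right: the arm hides the stand from the top camera. I'll descend and grip.

Emit:
send_rows(
  deltas=[
    {"claw": 1, "linear": [0, 0, 22], "twist": 0},
    {"claw": 1, "linear": [0, 0, 22], "twist": 0},
    {"claw": 1, "linear": [0, 0, 20.5], "twist": 0},
    {"claw": 0.4, "linear": [0, 0, 0], "twist": 0},
    {"claw": 0.1, "linear": [0, 0, 0], "twist": 0},
  ],
)

```text
clock: 2.7
eef_pos: [548.1, -95.2, 82.2]
orientation: [0.218, 0.976, 0.0, 0.001]
force: [-0.2, 0.4, 0.4]
finger_gap: 0.825
```

Emit:
send_rows(
  deltas=[
    {"claw": 0, "linear": [0, 0, 0], "twist": 0},
    {"claw": 0, "linear": [0, 0, 0], "twist": 0},
    {"claw": 0, "linear": [0, 0, 0], "twist": 0},
    {"claw": 0, "linear": [0, 0, 0], "twist": 0},
  ],
)

```text
clock: 3.2
eef_pos: [547.4, -95.2, 81.1]
orientation: [0.218, 0.976, -0.0, 0.0]
force: [0.3, -0.6, -0.3]
finger_gap: 0.398
```

Emit:
send_rows(
  deltas=[
    {"claw": 0, "linear": [0, 0, 0], "twist": 0},
    {"claw": 0, "linear": [0, 0, 0], "twist": 0},
    {"claw": 0, "linear": [0, 0, 0], "twist": 0},
    {"claw": 0, "linear": [0, 0, 0], "twist": 0},
  ],
)

```text
clock: 3.7
eef_pos: [547.4, -95.2, 81.0]
orientation: [0.218, 0.976, -0.0, -0.0]
force: [0.7, 0.4, 0.4]
finger_gap: 0.258
```

Emit:
send_rows(
  deltas=[
    {"claw": 0, "linear": [0, 0, -10], "twist": 0},
    {"claw": 0, "linear": [0, 0, -25], "twist": 0},
    {"claw": 0, "linear": [0, 0, -25], "twist": 0},
    {"claw": 0, "linear": [0, 0, -25], "twist": 0},
    {"claw": 0, "linear": [0, 0, 0], "twist": 0},
  ],
)

```text
clock: 4.32
eef_pos: [548.5, -95.3, 168.0]
orientation: [0.218, 0.976, 0.001, 0.002]
force: [0.0, -1.4, -1.0]
finger_gap: 0.261
```

Emit:
send_rows(
  deltas=[
    {"claw": 0, "linear": [4.1, 35, 0], "twist": 0},
    {"claw": 0, "linear": [4.1, 50, 0], "twist": 0},
    {"claw": 0, "linear": [4.1, 50, 0], "twist": 0},
    {"claw": 0, "linear": [4.1, 45, 0], "twist": 0},
    {"claw": 0, "linear": [4.2, 30, 0], "twist": 0},
  ],
)

```text
clock: 4.95
eef_pos: [618.0, 106.1, 164.9]
orientation: [0.217, 0.976, -0.0, -0.001]
force: [0.7, -0.7, -1.3]
finger_gap: 0.263
```

Emit:
send_rows(
  deltas=[
    {"claw": 0, "linear": [0, 0, 0], "twist": 0},
    {"claw": 0, "linear": [0, 0, 0], "twist": 0},
  ],
)

```text
clock: 5.2
eef_pos: [617.5, 102.9, 165.4]
orientation: [0.218, 0.976, -0.0, -0.0]
force: [-0.6, -0.2, -1.1]
finger_gap: 0.258
```

```bash
python3 - <<'E'
from h import *
o=manip.get_obs();print(o['eef_pos'],o['force'],o['torque'])
b=snap('scene','s3'); a=snap('top','t3')
c=np.hstack([cv2.resize(b[130:280,260:390],None,fx=4,fy=4,interpolation=2),cv2.resize(a[150:300,205:335],None,fx=2,fy=4,interpolation=2)])
cv2.imwrite('pics/c3.png',c)
e=o['eef_pos'];print([proj('scene',[e[0],e[1],z]) for z in (e[2]-67,e[2]-5,72)])
E
```

```text
[617.5350209  102.91199232 165.38021771] [-0.58414442 -0.18152009 -1.05984604] [-0.01533022  0.02168406 -0.00993177]
[(np.float64(336.6490057123675), np.float64(209.3496413110745)), (np.float64(337.3619611949531), np.float64(178.66093189771564)), (np.float64(336.3631741261829), np.float64(221.6530777861915))]
```

View pics/c3.png

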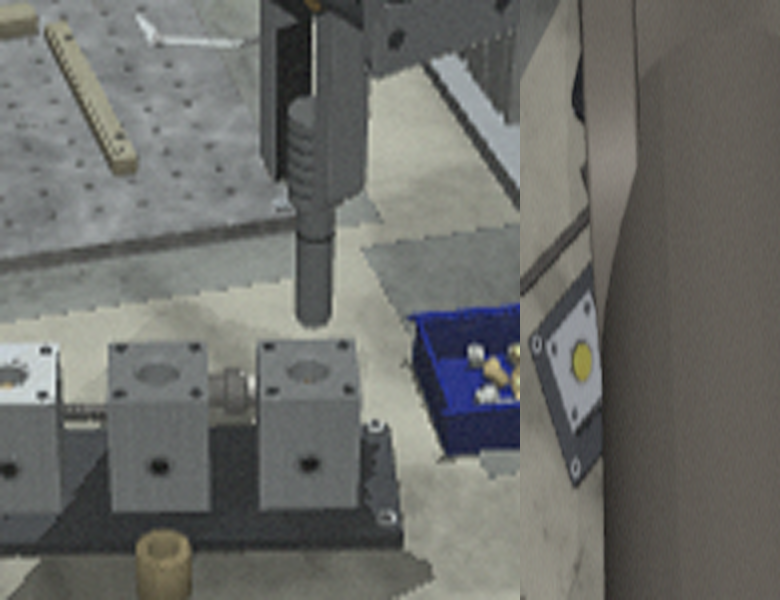

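The scene crop shows the pin upright, with its foot at about (314,318) and ring at (315,238). The station 1 mouth is at (307,371), so the pin needs to shift about 2.5 mm left in the image. The top view is hidden by the arm. I'll correct, come down to just above the mouth and look again.

Emit:
send_rows(
  deltas=[
    {"claw": 0, "linear": [2.1, 1.4, 6], "twist": 0},
    {"claw": 0, "linear": [0, 0, 8], "twist": 0},
    {"claw": 0, "linear": [0, 0, 6], "twist": 0},
    {"claw": 0, "linear": [0, 0, 0], "twist": 0},
    {"claw": 0, "linear": [0, 0, 0], "twist": 0},
  ],
)

```text
clock: 5.92
eef_pos: [616.8, 105.8, 146.0]
orientation: [0.218, 0.976, -0.0, 0.0]
force: [0.1, -0.2, -1.5]
finger_gap: 0.256
```

```bash
python3 - <<'E'
from h import *
o=manip.get_obs();print(o['eef_pos'],o['force'])
b=snap('scene','s4')
c=cv2.resize(b[180:250,310:380],None,fx=8,fy=8,interpolation=2)
c=cv2.convertScaleAbs(c,alpha=1.5,beta=0)
d=cv2.resize(cv2.imread('pics/scene1.png')[205:240,320:350],None,fx=8,fy=8,interpolation=2)
o2=np.zeros((560,800,3),np.uint8);o2[:,:560]=c;o2[:280,560:]=d;cv2.imwrite('pics/c4.png',o2)
e=o['eef_pos']
for z in (e[2]-67,e[2]-21,72): print(np.round((np.array(proj('scene',[e[0],e[1],z]))-[310,180])*8+3.5,1))
J=np.array([np.array(proj('scene',e+d))-proj('scene',e) for d in ([1,0,0],[0,1,0],[0,0,1])])*8;print(J.round(2))
E
```

```text
[616.78939046 105.80322901 146.01917564] [ 0.08073323 -0.17872679 -1.48008672]
[201.7 308.7]
[205.4 133.2]
[201.2 334.5]
[[ 2.31 -2.27]
 [-4.21 -1.31]
 [ 0.08 -4.05]]
```

View pics/c4.png

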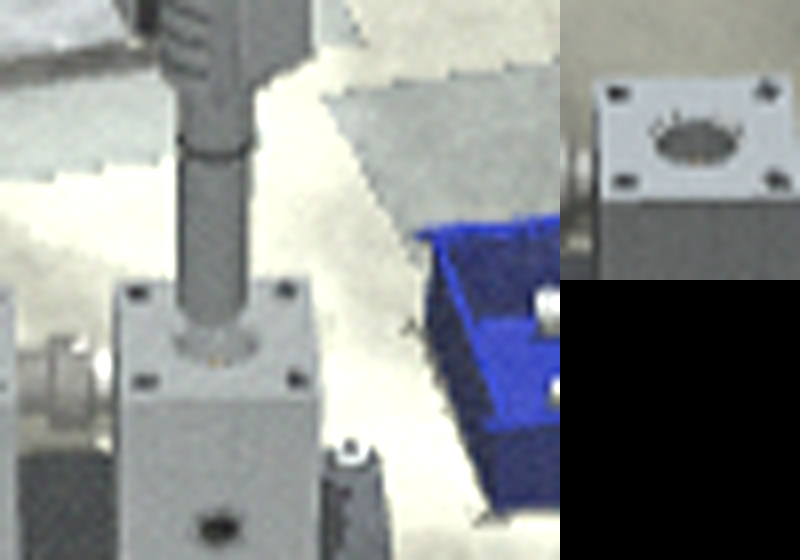

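Station 1's mouth centre, from the screw-hole diagonals, is at (216,336) and the pin foot projects to about (212,335). That leaves about 1 mm to correct. Entering slowly.

Emit:
send_rows(
  deltas=[
    {"claw": 0, "linear": [-0.7, -0.5, 2], "twist": 0},
    {"claw": 0, "linear": [0, 0, 2], "twist": 0},
    {"claw": 0, "linear": [0, 0, 2], "twist": 0},
    {"claw": 0, "linear": [0, 0, 1], "twist": 0},
    {"claw": 0, "linear": [0, 0, 1], "twist": 0},
  ],
)

```text
clock: 6.6
eef_pos: [617.1, 105.1, 137.9]
orientation: [0.218, 0.976, -0.0, -0.0]
force: [0.3, 0.2, -1.8]
finger_gap: 0.259
```

Emit:
send_rows(
  deltas=[
    {"claw": 0, "linear": [0, 0, 1], "twist": 0},
    {"claw": 0, "linear": [0, 0, 1], "twist": 0},
    {"claw": 0, "linear": [0, 0, 1], "twist": 0},
    {"claw": 0, "linear": [0, 0, 1], "twist": 0},
  ],
)

```text
clock: 7.1
eef_pos: [617.1, 105.1, 133.9]
orientation: [0.218, 0.976, -0.0, -0.0]
force: [0.6, -0.7, -1.1]
finger_gap: 0.258
```

Emit:
send_rows(
  deltas=[
    {"claw": 0, "linear": [0, 0, 1.5], "twist": 0},
    {"claw": 0, "linear": [0, 0, 1.5], "twist": 0},
    {"claw": 0, "linear": [0, 0, 1.5], "twist": 0},
    {"claw": 0, "linear": [0, 0, 1.5], "twist": 0},
    {"claw": 0, "linear": [0, 0, 1.5], "twist": 0},
  ],
)

```text
clock: 7.72
eef_pos: [617.1, 105.1, 126.4]
orientation: [0.218, 0.976, -0.0, -0.0]
force: [-0.2, 0.7, -2.2]
finger_gap: 0.257
```

Emit:
send_rows(
  deltas=[
    {"claw": 0, "linear": [0, 0, 1.5], "twist": 0},
    {"claw": 0, "linear": [0, 0, 1.5], "twist": 0},
    {"claw": 0, "linear": [0, 0, 1.5], "twist": 0},
    {"claw": 0, "linear": [0, 0, 1.5], "twist": 0},
    {"claw": 0, "linear": [0, 0, 1.5], "twist": 0},
  ],
)

```text
clock: 8.35
eef_pos: [617.2, 105.1, 119.0]
orientation: [0.218, 0.976, 0.0, 0.0]
force: [-0.7, -0.0, 3.9]
finger_gap: 0.264
```

Emit:
send_rows(
  deltas=[
    {"claw": 0, "linear": [0, 0, 1.5], "twist": 0},
    {"claw": 0, "linear": [0, 0, 1.5], "twist": 0},
    {"claw": 0, "linear": [0, 0, 1.5], "twist": 0},
    {"claw": 0, "linear": [0, 0, 1.5], "twist": 0},
    {"claw": 0, "linear": [0, 0, 1.5], "twist": 0},
  ],
)

```text
clock: 8.98
eef_pos: [617.2, 105.1, 111.4]
orientation: [0.218, 0.976, -0.0, 0.0]
force: [-0.3, -0.2, 3.8]
finger_gap: 0.256
```

Emit:
send_rows(
  deltas=[
    {"claw": 0, "linear": [0, 0, 1], "twist": 0},
    {"claw": 0, "linear": [0, 0, 1], "twist": 0},
    {"claw": 0, "linear": [0, 0, 1], "twist": 0},
  ],
)

```text
clock: 9.35
eef_pos: [617.2, 105.1, 108.4]
orientation: [0.218, 0.976, -0.0, 0.0]
force: [0.2, -0.4, 4.1]
finger_gap: 0.259
```

Emit:
send_rows(
  deltas=[
    {"claw": 0, "linear": [0, 0, 1], "twist": 0},
    {"claw": 0, "linear": [0, 0, 1], "twist": 0},
  ],
)

```text
clock: 9.6
eef_pos: [617.1, 105.1, 106.4]
orientation: [0.218, 0.976, -0.0, -0.0]
force: [-0.4, 0.5, 4.5]
finger_gap: 0.261
```

Emit:
send_rows(
  deltas=[
    {"claw": 0, "linear": [0, 0, 0.7], "twist": 0},
    {"claw": 0, "linear": [0, 0, 0.5], "twist": 0},
  ],
)

```text
clock: 9.85
eef_pos: [617.5, 105.1, 105.8]
orientation: [0.218, 0.976, 0.0, 0.0]
force: [-2.5, -0.6, 17.6]
finger_gap: 0.262
```

Emit:
send_rows(
  deltas=[
    {"claw": 0, "linear": [0, 0, 0.6], "twist": 0},
    {"claw": 0, "linear": [0, 0, 0.6], "twist": 0},
  ],
)

```text
clock: 10.1
eef_pos: [618.0, 104.9, 105.7]
orientation: [0.218, 0.976, 0.0, 0.001]
force: [-5.2, -1.4, 28.9]
finger_gap: 0.26
```

Station 1 bottoms with a steep rise at TCP z 105.7, depth about 33 mm, so it is not the finished bore. Withdrawing to station 2.

Emit:
send_rows(
  deltas=[
    {"claw": 0, "linear": [0, 0, -3], "twist": 0},
    {"claw": 0, "linear": [0, 0, -10], "twist": 0},
    {"claw": 0, "linear": [0, 0, -15], "twist": 0},
    {"claw": 0, "linear": [0, 0, -15], "twist": 0},
    {"claw": 0, "linear": [0, 0, -3], "twist": 0},
  ],
)

```text
clock: 10.72
eef_pos: [617.5, 105.3, 151.6]
orientation: [0.218, 0.976, 0.0, 0.001]
force: [0.3, -0.2, -2.0]
finger_gap: 0.263
```

Emit:
send_rows(
  deltas=[
    {"claw": 0, "linear": [14, 9, 0], "twist": 0},
    {"claw": 0, "linear": [20, 13, 0], "twist": 0},
    {"claw": 0, "linear": [14, 9, 0], "twist": 0},
    {"claw": 0, "linear": [7.3, 5, 0], "twist": 0},
    {"claw": 0, "linear": [0, 0, 0], "twist": 0},
  ],
)

```text
clock: 11.35
eef_pos: [582.1, 161.8, 150.0]
orientation: [0.217, 0.976, -0.0, -0.0]
force: [-0.2, 0.4, -1.0]
finger_gap: 0.257
```

```bash
sleep 0; python3 - <<'E'
from h import *
o=manip.get_obs();print(o['eef_pos'],o['force'])
b=snap('scene','s5')
c=cv2.resize(b[180:250,270:340],None,fx=8,fy=8,interpolation=2)
cv2.imwrite('pics/c5.png',cv2.convertScaleAbs(c,alpha=1.5,beta=0))
e=o['eef_pos']
for z in (e[2]-67,e[2]-21,72): print(np.round((np.array(proj('scene',[e[0],e[1],z]))-[270,180])*8+3.5,1))
E
```

```text
[582.05315811 161.76585765 149.99069829] [-0.20156603  0.44202072 -1.03159729]
[218.6 299.4]
[212.8 122.9]
[219.9 340. ]
```

View pics/c5.png

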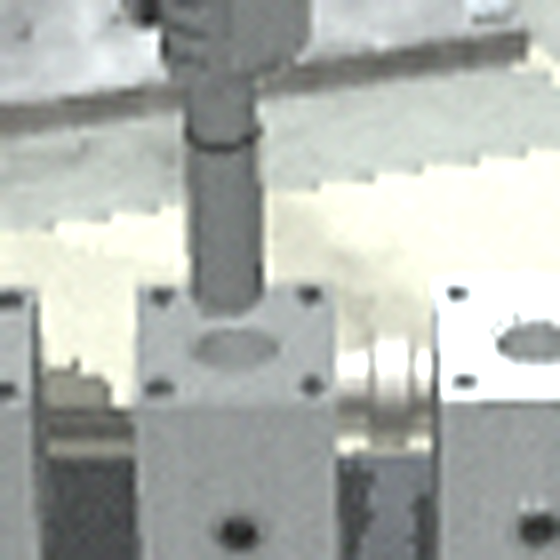

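Station 2: mouth centre about (236,340) and foot projected about (230,339), so about 1 mm right. Entering.

Emit:
send_rows(
  deltas=[
    {"claw": 0, "linear": [-0.7, -0.5, 3], "twist": 0},
    {"claw": 0, "linear": [0, 0, 3], "twist": 0},
    {"claw": 0, "linear": [0, 0, 2], "twist": 0},
    {"claw": 0, "linear": [0, 0, 2], "twist": 0},
    {"claw": 0, "linear": [0, 0, 1], "twist": 0},
  ],
)

```text
clock: 12.02
eef_pos: [582.7, 160.4, 138.9]
orientation: [0.218, 0.976, -0.0, -0.0]
force: [0.4, -0.4, -2.7]
finger_gap: 0.257
```

Emit:
send_rows(
  deltas=[
    {"claw": 0, "linear": [0, 0, 1], "twist": 0},
    {"claw": 0, "linear": [0, 0, 1], "twist": 0},
    {"claw": 0, "linear": [0, 0, 1], "twist": 0},
    {"claw": 0, "linear": [0, 0, 1], "twist": 0},
    {"claw": 0, "linear": [0, 0, 1], "twist": 0},
  ],
)

```text
clock: 12.65
eef_pos: [582.8, 160.5, 134.0]
orientation: [0.218, 0.976, 0.0, 0.0]
force: [0.3, -0.2, -1.5]
finger_gap: 0.261
```

Emit:
send_rows(
  deltas=[
    {"claw": 0, "linear": [0, 0, 1.5], "twist": 0},
    {"claw": 0, "linear": [0, 0, 1.5], "twist": 0},
    {"claw": 0, "linear": [0, 0, 1.5], "twist": 0},
    {"claw": 0, "linear": [0, 0, 1.5], "twist": 0},
    {"claw": 0, "linear": [0, 0, 1.5], "twist": 0},
  ],
)

```text
clock: 13.28
eef_pos: [582.8, 160.4, 126.5]
orientation: [0.218, 0.976, -0.0, -0.0]
force: [0.7, 0.5, -1.1]
finger_gap: 0.26
```

Clean entry, no side force. Continuing to just above 33 mm.

Emit:
send_rows(
  deltas=[
    {"claw": 0, "linear": [0, 0, 1.5], "twist": 0},
    {"claw": 0, "linear": [0, 0, 1.5], "twist": 0},
    {"claw": 0, "linear": [0, 0, 1.5], "twist": 0},
    {"claw": 0, "linear": [0, 0, 1.5], "twist": 0},
    {"claw": 0, "linear": [0, 0, 1.5], "twist": 0},
  ],
)

```text
clock: 13.9
eef_pos: [582.8, 160.4, 119.0]
orientation: [0.218, 0.976, -0.0, 0.0]
force: [0.6, 0.2, -0.5]
finger_gap: 0.257
```

Emit:
send_rows(
  deltas=[
    {"claw": 0, "linear": [0, 0, 1.5], "twist": 0},
    {"claw": 0, "linear": [0, 0, 1.5], "twist": 0},
    {"claw": 0, "linear": [0, 0, 1.5], "twist": 0},
    {"claw": 0, "linear": [0, 0, 1.5], "twist": 0},
    {"claw": 0, "linear": [0, 0, 1.5], "twist": 0},
  ],
)

```text
clock: 14.52
eef_pos: [582.9, 160.4, 111.7]
orientation: [0.218, 0.976, 0.0, 0.0]
force: [-0.1, -0.0, 3.7]
finger_gap: 0.259
```

Emit:
send_rows(
  deltas=[
    {"claw": 0, "linear": [0, 0, 1], "twist": 0},
    {"claw": 0, "linear": [0, 0, 1], "twist": 0},
    {"claw": 0, "linear": [0, 0, 1], "twist": 0},
    {"claw": 0, "linear": [0, 0, 1], "twist": 0},
    {"claw": 0, "linear": [0, 0, 1], "twist": 0},
  ],
)

```text
clock: 15.15
eef_pos: [582.8, 160.4, 106.5]
orientation: [0.218, 0.976, -0.0, 0.0]
force: [-0.5, 0.2, 4.6]
finger_gap: 0.263
```

Emit:
send_rows(
  deltas=[
    {"claw": 0, "linear": [0, 0, 0.7], "twist": 0},
    {"claw": 0, "linear": [0, 0, 0.7], "twist": 0},
  ],
)

```text
clock: 15.4
eef_pos: [582.9, 160.5, 105.2]
orientation: [0.218, 0.976, 0.0, 0.0]
force: [0.8, 0.8, 4.5]
finger_gap: 0.258
```

Emit:
send_rows(
  deltas=[
    {"claw": 0, "linear": [0, 0, 0.8], "twist": 0},
    {"claw": 0, "linear": [0, 0, 1], "twist": 0},
    {"claw": 0, "linear": [0, 0, 1], "twist": 0},
    {"claw": 0, "linear": [0, 0, 1], "twist": 0},
  ],
)

```text
clock: 15.9
eef_pos: [582.8, 160.5, 101.3]
orientation: [0.218, 0.976, -0.0, -0.0]
force: [0.3, 0.2, 5.2]
finger_gap: 0.259
```

Emit:
send_rows(
  deltas=[
    {"claw": 0, "linear": [0, 0, 0.7], "twist": 0},
    {"claw": 0, "linear": [0, 0, 0.6], "twist": 0},
  ],
)

```text
clock: 16.15
eef_pos: [583.2, 160.4, 100.8]
orientation: [0.218, 0.976, 0.0, 0.0]
force: [-3.0, -0.9, 20.9]
finger_gap: 0.263
```

Emit:
send_rows(
  deltas=[
    {"claw": 0, "linear": [0, 0, 0.4], "twist": 0},
    {"claw": 0, "linear": [0, 0, 0], "twist": 0},
  ],
)

```text
clock: 16.4
eef_pos: [583.3, 160.4, 100.7]
orientation: [0.218, 0.976, 0.0, 0.0]
force: [-3.6, -0.5, 21.6]
finger_gap: 0.257
```

Emit:
send_rows(
  deltas=[
    {"claw": 0, "linear": [0, 0, -3], "twist": 0},
    {"claw": 0, "linear": [0, 0, -10], "twist": 0},
    {"claw": 0, "linear": [0, 0, -15], "twist": 0},
    {"claw": 0, "linear": [0, 0, -18], "twist": 0},
    {"claw": 0, "linear": [0, 0, -5], "twist": 0},
  ],
)

```text
clock: 17.02
eef_pos: [583.2, 160.4, 152.4]
orientation: [0.218, 0.976, 0.0, 0.001]
force: [0.1, -0.1, -1.5]
finger_gap: 0.256
```

Emit:
send_rows(
  deltas=[
    {"claw": 0, "linear": [14, 9, 0], "twist": 0},
    {"claw": 0, "linear": [20, 13, 0], "twist": 0},
    {"claw": 0, "linear": [14, 9, 0], "twist": 0},
    {"claw": 0, "linear": [7.3, 5, 0], "twist": 0},
    {"claw": 0, "linear": [0, 0, 0], "twist": 0},
  ],
)

```text
clock: 17.65
eef_pos: [547.7, 217.0, 150.6]
orientation: [0.217, 0.976, -0.0, -0.0]
force: [0.1, 0.5, -1.8]
finger_gap: 0.257
```

Emit:
send_rows(
  deltas=[
    {"claw": 0, "linear": [0, 0, 0], "twist": 0},
  ],
)

```text
clock: 17.77
eef_pos: [548.3, 215.9, 150.7]
orientation: [0.218, 0.976, -0.0, 0.0]
force: [0.3, -0.1, -1.7]
finger_gap: 0.257
```

```bash
python3 - <<'E'
from h import *
o=manip.get_obs();print(o['eef_pos'],o['force'])
b=snap('scene','s6')
c=cv2.resize(b[180:250,230:300],None,fx=8,fy=8,interpolation=2)
cv2.imwrite('pics/c6.png',cv2.convertScaleAbs(c,alpha=1.5,beta=0))
e=o['eef_pos']
for z in (e[2]-67,e[2]-21,72): print(np.round((np.array(proj('scene',[e[0],e[1],z]))-[230,180])*8+3.5,1))
E
```

```text
[548.32651932 215.88541886 150.65037699] [ 0.27333105 -0.12373938 -1.69781867]
[243.6 302.6]
[228.5 125.8]
[247.3 345.7]
```

View pics/c6.png

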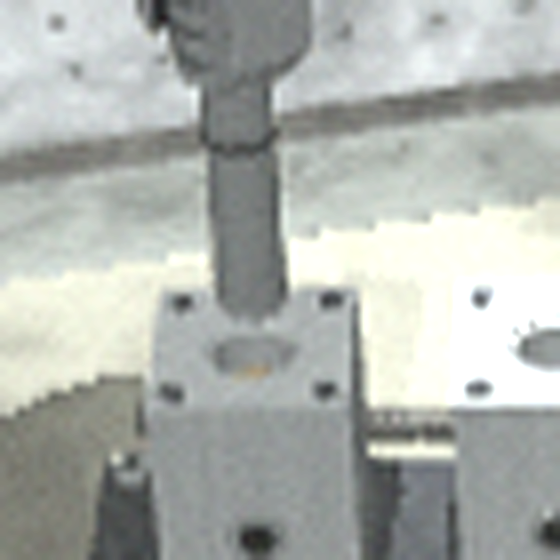

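Station 3: mouth centre about (252,345), foot projected about (256,344), so about 0.7 mm left. Entering.

Emit:
send_rows(
  deltas=[
    {"claw": 0, "linear": [0.6, 0.4, 3], "twist": 0},
    {"claw": 0, "linear": [0, 0, 3], "twist": 0},
    {"claw": 0, "linear": [0, 0, 3], "twist": 0},
    {"claw": 0, "linear": [0, 0, 1.5], "twist": 0},
    {"claw": 0, "linear": [0, 0, 1], "twist": 0},
  ],
)

```text
clock: 18.45
eef_pos: [547.7, 217.1, 139.1]
orientation: [0.218, 0.976, -0.0, -0.0]
force: [0.2, 0.1, -1.5]
finger_gap: 0.259
```

Emit:
send_rows(
  deltas=[
    {"claw": 0, "linear": [0, 0, 1], "twist": 0},
    {"claw": 0, "linear": [0, 0, 1], "twist": 0},
    {"claw": 0, "linear": [0, 0, 1], "twist": 0},
    {"claw": 0, "linear": [0, 0, 1], "twist": 0},
    {"claw": 0, "linear": [0, 0, 1], "twist": 0},
  ],
)

```text
clock: 19.08
eef_pos: [547.8, 217.1, 134.2]
orientation: [0.218, 0.976, 0.0, 0.0]
force: [0.6, 1.3, -1.3]
finger_gap: 0.258
```

Emit:
send_rows(
  deltas=[
    {"claw": 0, "linear": [0, 0, 1.5], "twist": 0},
    {"claw": 0, "linear": [0, 0, 1.5], "twist": 0},
    {"claw": 0, "linear": [0, 0, 1.5], "twist": 0},
    {"claw": 0, "linear": [0, 0, 1.5], "twist": 0},
    {"claw": 0, "linear": [0, 0, 1.5], "twist": 0},
  ],
)

```text
clock: 19.7
eef_pos: [547.8, 217.2, 126.7]
orientation: [0.218, 0.976, 0.0, 0.0]
force: [1.4, -0.6, 5.3]
finger_gap: 0.259
```

Emit:
send_rows(
  deltas=[
    {"claw": 0, "linear": [0, 0, 1.5], "twist": 0},
    {"claw": 0, "linear": [0, 0, 1.5], "twist": 0},
    {"claw": 0, "linear": [0, 0, 1.5], "twist": 0},
    {"claw": 0, "linear": [0, 0, 1.5], "twist": 0},
    {"claw": 0, "linear": [0, 0, 1.5], "twist": 0},
  ],
)

```text
clock: 20.32
eef_pos: [547.8, 217.1, 119.4]
orientation: [0.218, 0.976, 0.0, 0.0]
force: [0.3, -1.2, 5.2]
finger_gap: 0.257
```

Emit:
send_rows(
  deltas=[
    {"claw": 0, "linear": [0, 0, 1.5], "twist": 0},
    {"claw": 0, "linear": [0, 0, 1.5], "twist": 0},
    {"claw": 0, "linear": [0, 0, 1.5], "twist": 0},
    {"claw": 0, "linear": [0, 0, 1.5], "twist": 0},
    {"claw": 0, "linear": [0, 0, 1.5], "twist": 0},
  ],
)

```text
clock: 20.95
eef_pos: [547.8, 217.2, 111.8]
orientation: [0.218, 0.976, 0.0, 0.0]
force: [0.6, -0.5, 5.7]
finger_gap: 0.26
```

Emit:
send_rows(
  deltas=[
    {"claw": 0, "linear": [0, 0, 1], "twist": 0},
    {"claw": 0, "linear": [0, 0, 1], "twist": 0},
    {"claw": 0, "linear": [0, 0, 1], "twist": 0},
    {"claw": 0, "linear": [0, 0, 1], "twist": 0},
    {"claw": 0, "linear": [0, 0, 1], "twist": 0},
  ],
)

```text
clock: 21.58
eef_pos: [547.8, 217.2, 106.9]
orientation: [0.218, 0.976, 0.0, 0.0]
force: [0.3, -0.4, 5.0]
finger_gap: 0.257
```

Emit:
send_rows(
  deltas=[
    {"claw": 0, "linear": [0, 0, 0.7], "twist": 0},
    {"claw": 0, "linear": [0, 0, 0.7], "twist": 0},
  ],
)

```text
clock: 21.82
eef_pos: [547.8, 217.2, 105.5]
orientation: [0.218, 0.976, 0.0, 0.0]
force: [0.5, -0.4, 5.9]
finger_gap: 0.255
```

Emit:
send_rows(
  deltas=[
    {"claw": 0, "linear": [0, 0, 1], "twist": 0},
    {"claw": 0, "linear": [0, 0, 1], "twist": 0},
    {"claw": 0, "linear": [0, 0, 1], "twist": 0},
    {"claw": 0, "linear": [0, 0, 1], "twist": 0},
  ],
)

```text
clock: 22.32
eef_pos: [547.8, 217.2, 101.5]
orientation: [0.218, 0.976, 0.0, 0.0]
force: [-0.0, -0.0, 4.3]
finger_gap: 0.26
```

Emit:
send_rows(
  deltas=[
    {"claw": 0, "linear": [0, 0, 0.7], "twist": 0},
    {"claw": 0, "linear": [0, 0, 0.7], "twist": 0},
  ],
)

```text
clock: 22.58
eef_pos: [547.8, 217.2, 100.1]
orientation: [0.218, 0.976, 0.0, 0.0]
force: [0.5, 0.4, 5.2]
finger_gap: 0.264
```

Emit:
send_rows(
  deltas=[
    {"claw": 0, "linear": [0, 0, 1], "twist": 0},
    {"claw": 0, "linear": [0, 0, 1], "twist": 0},
    {"claw": 0, "linear": [0, 0, 1], "twist": 0},
    {"claw": 0, "linear": [0, 0, 1], "twist": 0},
    {"claw": 0, "linear": [0, 0, 1], "twist": 0},
  ],
)

```text
clock: 23.2
eef_pos: [547.8, 217.1, 95.0]
orientation: [0.218, 0.976, 0.0, 0.0]
force: [1.6, -0.5, 5.0]
finger_gap: 0.259
```

Emit:
send_rows(
  deltas=[
    {"claw": 0, "linear": [0, 0, 0.8], "twist": 0},
    {"claw": 0, "linear": [0, 0, 0.7], "twist": 0},
  ],
)

```text
clock: 23.45
eef_pos: [547.8, 217.2, 93.6]
orientation: [0.218, 0.976, 0.0, 0.0]
force: [-0.4, -0.5, 4.1]
finger_gap: 0.26
```

Emit:
send_rows(
  deltas=[
    {"claw": 0, "linear": [0, 0, 0.7], "twist": 0},
    {"claw": 0, "linear": [0, 0, 0.6], "twist": 0},
  ],
)

```text
clock: 23.7
eef_pos: [548.1, 217.2, 92.8]
orientation: [0.218, 0.976, 0.0, 0.0]
force: [-1.9, -1.5, 19.7]
finger_gap: 0.263
```

Bottomed at TCP z 92.8, i.e. 46 mm. I'll press a little more to make sure it is home, relieve, release and look.

Emit:
send_rows(
  deltas=[
    {"claw": 0, "linear": [0, 0, 0.4], "twist": 0},
    {"claw": 0, "linear": [0, 0, 0], "twist": 0},
  ],
)

```text
clock: 23.95
eef_pos: [548.2, 217.2, 92.8]
orientation: [0.218, 0.976, 0.0, 0.0]
force: [-3.4, -2.4, 18.5]
finger_gap: 0.256
```

Emit:
send_rows(
  deltas=[
    {"claw": 0, "linear": [0, 0, -0.8], "twist": 0},
    {"claw": 0.4, "linear": [0, 0, 0], "twist": 0},
    {"claw": 0.7, "linear": [0, 0, 0], "twist": 0},
    {"claw": 1, "linear": [0, 0, 0], "twist": 0},
    {"claw": 1, "linear": [0, 0, 0], "twist": 0},
  ],
)

```text
clock: 24.58
eef_pos: [547.5, 217.1, 92.3]
orientation: [0.218, 0.976, -0.0, -0.0]
force: [-0.0, 0.3, 0.5]
finger_gap: 0.651
```

Emit:
send_rows(
  deltas=[
    {"claw": 1, "linear": [0, 0, 0], "twist": 0},
    {"claw": 1, "linear": [0, 0, 0], "twist": 0},
    {"claw": 1, "linear": [0, 0, 0], "twist": 0},
    {"claw": 1, "linear": [0, 0, 0], "twist": 0},
    {"claw": 1, "linear": [0, 0, 0], "twist": 0},
  ],
)

```text
clock: 25.2
eef_pos: [547.6, 217.1, 92.5]
orientation: [0.218, 0.976, -0.0, -0.0]
force: [-0.3, -0.2, -0.0]
finger_gap: 1.002
```

Emit:
send_rows(
  deltas=[
    {"claw": 1, "linear": [0, 0, -20], "twist": 0},
    {"claw": 1, "linear": [0, 0, -30], "twist": 0},
    {"claw": 1, "linear": [0, 0, -40], "twist": 0},
    {"claw": 1, "linear": [0, 0, -30], "twist": 0},
    {"claw": 1, "linear": [0, 0, 0], "twist": 0},
  ],
)

```text
clock: 25.82
eef_pos: [548.7, 217.6, 214.7]
orientation: [0.218, 0.976, 0.001, 0.001]
force: [0.9, 0.5, -1.1]
finger_gap: 0.998
```

```bash
python3 - <<'E'
from h import *
o=manip.get_obs();print(o['clock'],o['eef_pos'],o['force'],o['finger_gap'])
b=snap('scene','s7')
c=np.hstack([cv2.resize(b[150:290,220:380],None,fx=3,fy=4,interpolation=2),cv2.resize(b[180:250,235:275],None,fx=8,fy=8,interpolation=2)])
cv2.imwrite('pics/c7.png',cv2.convertScaleAbs(c,alpha=1.4,beta=0))
E
```

```text
25.825 [548.71109438 217.56927866 214.70435964] [ 0.90759443  0.47475155 -1.09267257] 0.9980583336913218
```

View pics/c7.png

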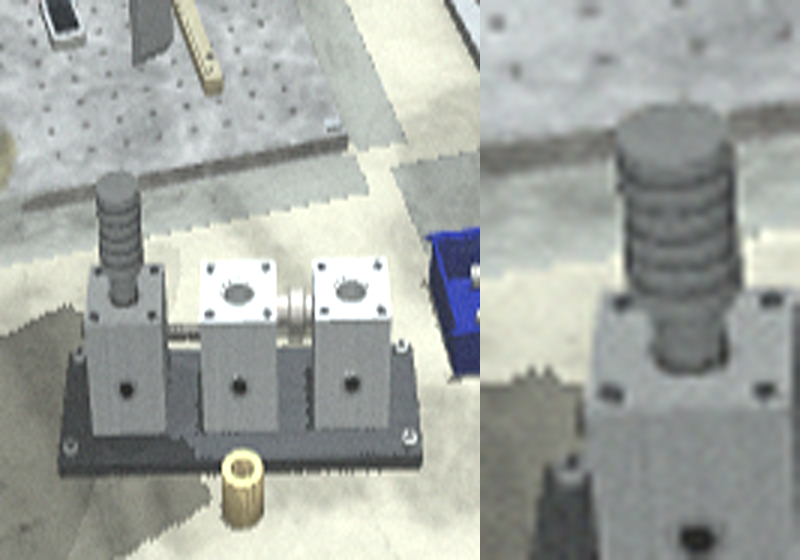

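The pin stands upright in station 3 with its black ring at the mouth edge, crop px about (690,365). The gripper is clear and the bush and shaft are in place. Letting the arm settle, then handing in.

Emit:
send_rows(
  deltas=[
    {"claw": 1, "linear": [0, 0, 0], "twist": 0},
    {"claw": 1, "linear": [0, 0, 0], "twist": 0},
  ],
)

```text
clock: 26.12
eef_pos: [547.2, 216.9, 211.6]
orientation: [0.218, 0.976, -0.001, -0.0]
force: [0.3, -0.3, -0.2]
finger_gap: 0.998
```

```bash
python3 -c "
from station import manip
print(manip.finish_job())"
```

```text
the job is handed in; nothing more can be done
None
```

The gauge pin is standing fully home in the bore at station 3, the plate's +y end. I handed the job in at about 26 s; no verdict is reported.

| Station | Depth where it bottomed | Highest force read (z) |
|---|---|---|
| 1 | about 33 mm | 29 N |
| 2 | about 38 mm | 22 N |
| 3 | about 46 mm | 20 N |

Forces are only read at the end of each call, so a brief higher peak would not show. The ejector discs pushed back with about 6 N.

- **Last picture:** The pin is upright with its ring at the top face and the gripper open and well clear. The bush and the visible part of the shaft look undisturbed. I did not measure any of the three bystanders again afterwards, and the hex key was not in clear view.
- **Cameras:** The two disagreed by about 3 mm. I lined the pin up over each bore in the scene view, since the arm hid the top view, and it entered all three without notable side force.

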